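Load the slide rack into the drying oven

ROBOT

A 6-joint arm with a two-finger parallel gripper is mounted at the origin on the work surface. World frame = base frame: x ahead of the robot, y to its left, z up, the work surface at z = 0. Lengths are in m, angles in rad, forces in N, time in s.
With the tool pointing down it reaches from about 0.4 to 0.925 m from the base axis. Payload 3.4 kg.
Tool frame: the origin (TCP) lies between the finger pads; the fingertips stand 22 mm ahead of it and the grasp point (between the pads) lies 3 mm ahead of it; z points along the fingers, y is the line along which they close (so a half turn about z gives the same grasp; the last joint's range is limited). The gripper opens to 85 mm and grips with 20 to 120 N. Pads are 22 mm wide; open, the fingers measure 114 mm over their backs; the gripper's body (76 mm by 85 mm) begins 54 mm behind the grasp point. The pads swing forward as they close: fully open they stand 13 mm farther back than shut.
Start: joints at [1.105, 0.307, 1.506, -0, 1.328, -0.073], TCP at [0.22, 0.531, 0.253] pointing down, gripper open.
Joint ranges: [-3.12, 3.12], [-1.05, 2.28], [0.14, 2.33], [-1.42, 4.57], [0.1, 2.73], [-2.68, 2.68]. Speed limits (rad/s): [2.57, 2.57, 3.14, 3.14, 3.14, 3.14].

INTERFACE

Orientations are given as a unit quaternion [w, x, y, z].
In Python, from bench import robot gives the robot as it stands.
- The arm moves only by the tool step_arm, never from a script. Its argument "moves" is one flat list of numbers, 7 for each row, row after row: the shift along the tool's x, y, z in mm, then the turn, a rotation vector about the tool's x, y, z in units of 10 degrees (1.0 is 10 degrees), then the finger opening in mm, from 0 to 85.4. A call has 1 to 10 rows; each row is the pose to reach, as a shift and turn from the pose commanded when the call began, along the tool's axes at that moment; what a row does not reach only later rows make up. A row lasts 1/8 s, in which the tool goes at most 62.5 mm and 10.7 degrees, less where a joint would pass 70% of its speed; a pose out of reach is approached as far as the arm can. A call with a gripper value outside its range is refused whole. The fingers move at their own pace and stop on an object; "squeeze" is the grip in N (left out, the last holds). Time passes only in rows, so rows that repeat a pose let the fingers close. It gives the time, the measured TCP pose, the force, the opening and the grip force at its end, in the units of the state.
- robot.get_state(): the state, without advancing time (a new reading comes with each control period).
- robot.grab_frame(name): name is "scene" or "top" or "wrist"; returns the picture (420x560x3 uint8, red, green, blue); there is no depth.
- robot.calibration(name): a dict with "vertical_fov" (degrees; the focal length in pixels is half the picture's height over the tangent of half this angle, whatever the lens; pixels are square), "cx", "cy" (the principal point, pixels), "k1" (the pictures are not rectified: a ray, as slopes to the right and down, at radius r is drawn at 1 + k1 r^2 times it, then the intrinsics apply), "R" (3x3) and "t" (3): a world point X has camera coordinates R X + t; the wrist camera has in their place "hand_eye" (4x4, takes a point from camera to tool coordinates, whose origin is the TCP and whose axes are the flange's). Camera axes: x right, y down, z forward; pixel columns grow to the right and rows downward; lengths in m; the calibration is good to about 2 mm. A picture is of the moment at which its call begins: read the wrist's pose just before it. calibration takes no time and is no camera call.
- robot.hand_in(): hands the job in; it is judged then, once.
Trained networks look in the newest picture that a camera, given by its name, has taken for a name from the list of things; names that differ only in an ending like _2 or _b are one class to them, and where a whole thing is asked for, a point or a joint stands for the part that bears it (a point fixed in the world has none). Each returns a list of dicts, best first, with "p" (0 to 1); they miss things now and then, are a little off and sometimes report something else, mostly with a low value. They report only what shows in the picture. A call takes as long as a camera call. They do not tell look-alikes from the thing itself.
- robot.outline_of(target, camera): "mask" (420x560 bool, what is visible of it) and "xy" ([column, row] in pixels, amid what is visible of it).
- robot.pinpoint(target, camera): "xy" ([column, row] in pixels: a listed point, or the origin of a listed thing).
The state is a dict: "time": time; "joints": joint angles; "qvel": joint speeds; "joint_efforts": joint torques, N m; "position": TCP position; "orientation": TCP orientation; "ft_force": force on the tool from outside, world axes, zero at the start; "wrist_torque": the same for the moment, N m; "finger_gap": finger opening in m; "gripper_force": force on a finger pad.
Only numpy, scipy, OpenCV 4.12 (cv2) and the standard library are available. Lean on these libraries where they do the work, as an engineer would, in place of code of your own. Each camera call takes 0.05 s, during which the arm holds its last target. There are 200 camera calls.

TASK

Pull the slide-drying oven's drop-down door right down until it is level, stand the steel slide rack on the oven floor between the two guide ribs and push it in until it stops against the rail at the back, then swing the door back up and press it fully shut and let go. Keep the rack upright, set it down rather than drop it, and leave the bottle, the bucket and the slide box where they stand.

Things in the scene. Friction and masses are not known exactly. Their poses are not given: they have to be found in the camera images.
- oven: White slide-drying oven, fixed: 300 mm wide (y), 220 deep (x), 280 high. Origin on the bench under the middle of its front face (x = 0); +x points into it, z up. Chamber mouth 220 wide, z 95 to 240 mm; above it a lintel 22 thick, z 240 to 280. Clear roof (underside z 272) and clear back. A tool reaching in must lean back towards the robot to clear the lintel.
- door (a joint): Oven door, hinged along the oven's y at its lower inner edge: 0 = shut, upright on the front face; 1.571 = level, its inner face a ledge 95 mm above the bench, flush with the chamber floor. Starts at 0 to 0.4. Stiff hinge: stays where left, about 1 to 7 N at the handle to move. Panel 250 wide, 145 high, 14 thick.
- door_handle (a point): Centre of the handle: steel bar 36 mm long along the oven's y, 16 in diameter, ends free (pinch end to end so that it can turn between the pads); 14 mm wide stem to the door's upper edge. Door shut: 45 mm before the front face (31 off the door), 165 above the hinge. Door level: 165 before the front face, 45 below the hinge: room from above or leaning back.
- door_hinge (a point): Middle of the hinge line, in the plane of the front face, 95 mm above the bench. The axis is the oven's y. The point turns with the door.
- oven_home (a point): Where the rack's origin lies when fully home: on the chamber floor (z 93.5 mm), 60 behind the front face, midway between two guide ribs along x (8 mm high, inner faces 110 apart, from 10 to 120 behind the front face). The steel stop rail, 22 high, crosses 110 behind the front face; the home rack's near end is 10 mm inside. Axes as the oven's.
- rack: Loose steel rack of upright glass slides: 100 mm long (x), 84 wide (y), body 38 high, 0.22 to 0.45 kg (2 to 12 N to slide it). Origin at the centre of its underside, z up; both ends alike. Carrying handle along x over its middle: bar 86 long, 12 wide (y), 12 high, top 80 mm above the underside, free below it down to 38. Stands at one of four places beside the oven, bystanders at the others.
- bottle: Bystander: brown glass reagent bottle with black cap, 68 mm in diameter, 150 high; origin at the centre of its underside.
- bucket: Bystander: yellow plastic waste bucket with lid, 104 mm in diameter, 116 high; origin at the centre of its underside.
- slidebox: Bystander: flat closed slide box, dark with a grey lid, 100 x 86 mm, 35 high, no handle; origin at the centre of its underside.
Things that resemble listed ones, but are neither listed nor needed, are in the scene too. What is meant by the rack is not green, and is the smaller of those in its own colour.

How it is judged:
By the outcome, as a careful person would: the job done as asked, in the order asked, and still so for the second after the job is handed in, with the robot touching nothing.
It also fails if it takes over 72 s, if anything falls off the work surface, if the arm or the gripper's body presses on something with over 40 N, if the wrist force passes 120 N, or if a joint passes its speed limit or range.

## Working session

There is one attempt and no reset: what is moved stays moved. The work goes in short steps, Python scripts to look and compute and a tool call to move; the robot and the scene stay as the last step left them, time stands still between calls to the robot, and variables do not carry over. Pictures are saved under pics/ and viewed, at most 10 in all, crops included, and the job is handed in when it is done.

Besides the shell and the picture viewer there is one more tool, called after ">>>" in YAML: its name, and indented under it one key for each argument. step_arm: Moves the arm, as the interface text tells. Its arguments: {"type":"object","properties":{"moves":{"type":"array","items":{"type":"number"}},"squeeze":{"type":"number"}},"required":["moves"]}

```bash
ls; mkdir -p pics; python3 - <<'E'
from bench import robot
import cv2,numpy as np
s=robot.get_state();print(s['time'],s['position'],s['orientation'])
ims=[]
for c in("scene","top"):
    im=robot.grab_frame(c);cv2.imwrite(f"pics/{c}0.png",im[:,:,::-1])
    k=robot.calibration(c);print(c,k)
    for n in("oven","door","rack","bottle","bucket","slidebox"):
        for o in robot.outline_of(n,c)[:3]:print(c,n,round(o['p'],2),np.round(o['xy']),o['mask'].sum())
    for n in("door_handle","door_hinge","oven_home","rack"):
        for o in robot.pinpoint(n,c)[:3]:print(c,'pt',n,round(o['p'],2),np.round(o['xy'],1))
print(robot.calibration("wrist"))
E
```

```text
pics
0.0 [0.21982871 0.53062082 0.25238082] [-2.59581095e-04  1.95110156e-01  9.80780811e-01 -9.79696396e-04]
scene {'vertical_fov': 44.29337684723254, 'cx': 281.7213186199541, 'cy': 211.35572180611555, 'k1': 0.030677371683885405, 'R': array([[ 8.65309478e-01,  5.01237965e-01,  9.58247504e-05],
       [ 4.77552972e-01, -8.24362914e-01, -3.03922599e-01],
       [-1.52258551e-01,  2.63032867e-01, -9.52696722e-01]]), 't': array([-0.51628211, -0.21640242,  1.41314744])}
scene oven 0.87 [346. 246.] 18982
scene door 0.94 [288. 215.] 1355
scene rack 0.88 [184. 236.] 1461
scene rack 0.78 [204. 359.] 1743
scene rack 0.68 [266. 396.] 2372
scene bottle 0.67 [285.  89.] 937
scene bucket 0.62 [131. 322.] 1910
scene slidebox 0.79 [353. 120.] 1258
scene pt door_handle 0.86 [278.2 205.9]
scene pt door_hinge 0.36 [204.1 359.3]
scene pt rack 0.83 [183.5 236. ]
scene pt rack 0.69 [270.4 400.8]
scene pt rack 0.62 [201. 360.]
top {'vertical_fov': 55.95306496689904, 'cx': 285.65987815476285, 'cy': 205.32787030764354, 'k1': -0.05775954000931656, 'R': array([[ 0.02172094, -0.99971826, -0.00957107],
       [
[... 340 characters left out ...]
 0.81 [416. 264.] 1301
top slidebox 0.69 [156. 192.] 1107
top pt door_handle 0.61 [282.8 182.7]
top pt door_hinge 0.91 [281.2 175.2]
top pt oven_home 0.82 [279.3 155.7]
top pt rack 0.69 [325.7 275.7]
top pt rack 0.61 [403.5 144.8]
{'vertical_fov': 65.58691917905576, 'cx': 278.54024539912075, 'cy': 211.46096625323872, 'k1': 0.026435579051357797, 'hand_eye': array([[ 4.09822633e-04, -9.47704451e-01, -3.19149033e-01,
         8.28250694e-02],
       [ 9.99999588e-01,  1.29700750e-04,  8.98967117e-04,
         6.99080325e-04],
       [-8.10561269e-04, -3.19149270e-01,  9.47704113e-01,
        -1.21874490e-01],
       [ 0.00000000e+00,  0.00000000e+00,  0.00000000e+00,
         1.00000000e+00]])}
```

```bash
python3 -c "
import cv2,numpy as np
a=cv2.imread('pics/scene0.png');b=cv2.imread('pics/top0.png')
cv2.imwrite('pics/both0.png',cv2.resize(np.vstack([a,b]),None,fx=.71,fy=.71,interpolation=cv2.INTER_AREA))"
```

```text
(no output)
```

View pics/scene0.png

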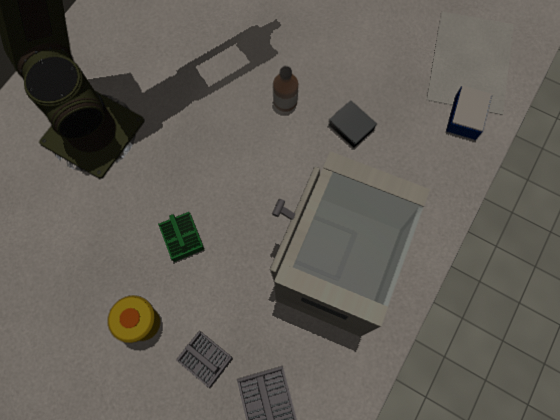

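View pics/top0.png

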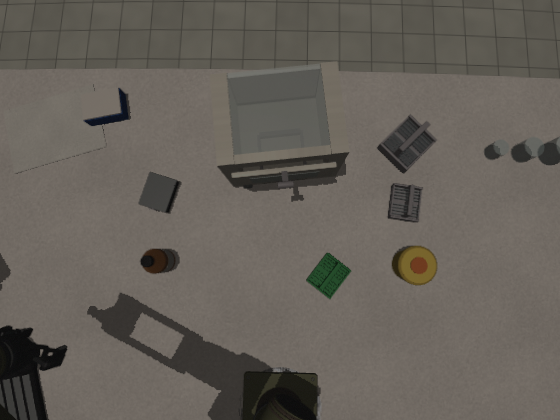

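The scene view shows the small grey rack at about (204,359), a larger grey look-alike at (266,396), a green one at (181,236), and the door handle at (279,208). In the top view the small rack is at (406,202), the larger grey at (406,144), the green at (329,275), and the door handle near (296,193).

```bash
cat > h.py <<'E'
import numpy as np,cv2
from scipy.optimize import minimize,least_squares
from scipy.spatial.transform import Rotation as Ro
from bench import robot
def rot(s): w,x,y,z=s['orientation'];return Ro.from_quat([x,y,z,w])
def cam(c,s=None):
    k=robot.calibration(c);f=210/np.tan(np.radians(k['vertical_fov'])/2)
    if 'R' in k:R,t=np.array(k['R']),np.array(k['t'])
    else:
        T=np.eye(4);T[:3,:3]=rot(s).as_matrix();T[:3,3]=s['position'];T=np.linalg.inv(T@np.array(k['hand_eye']));R,t=T[:3,:3],T[:3,3]
    return R,t,f,k['cx'],k['cy'],k['k1']
def proj(C,X):
    R,t,f,cx,cy,k1=C;p=np.atleast_2d(X)@R.T+t;u=p[:,:2]/p[:,2:];u=u*(1+k1*(u**2).sum(1,keepdims=True));return u*f+[cx,cy]
def tri(obs):
    return least_squares(lambda X:np.concatenate([proj(C,X)[0]-p for C,p in obs]),[.6,0,.1])
def frame(x,y,yaw,P,z=0):
    c,s=np.cos(yaw),np.sin(yaw);P=np.asarray(P,float);return np.c_[x+c*P[:,0]-s*P[:,1],y+s*P[:,0]+c*P[:,1],P[:,2]+z]
def box(x0,x1,y0,y1,z0,z1): return np.array([[x,y,z] for x in(x0,x1) for y in(y0,y1) for z in(z0,z1)])
def hullmask(C,parts):
    m=np.zeros((420,560),np.uint8)
    for P in parts:
        q=np.round(cv2.convexHull(proj(C,P).astype(np.float32))*16).astype(np.int32);cv2.fillConvexPoly(m,q,1,cv2.LINE_8,4)
    return m>0
def doorpts(P,a):  # P in shut oven frame; hinge at x=0,z=.095; opening tips towards -x
    P=np.array(P,float);z=P[:,2]-.095;x=P[:,0];c,s=np.cos(a),np.sin(a)
    return np.c_[x*c-z*s,P[:,1],.095+x*s+z*c]
def ovenparts(q):
    x,y,yaw,a=q
    return [frame(x,y,yaw,P) for P in(box(0,.22,-.15,.15,0,.28),doorpts(box(-.014,0,-.125,.125,.095,.24),a))]
def handle(q): return frame(q[0],q[1],q[2],doorpts([[-.045,0,.26]],q[3]))[0]
def rackparts(x,y,yaw,z=0): return [frame(x,y,yaw,P,z) for P in(box(-.05,.05,-.042,.042,0,.038),box(-.043,.043,-.006,.006,.068,.08))]
def iou(a,b): return (a&b).sum()/(a|b).sum()
def fit(parts,obs,q0,step,extra=None):
    f=lambda q:sum(1-iou(hullmask(C,parts(q)),m) for C,m in obs)+(extra(q) if extra else 0)
    best=None
    for k in(1,.4,.15):
        q=q0 if best is None else best.x
        r=minimize(f,q,method='Nelder-Mead',options=dict(initial_simplex=np.vstack([q,np.array(q)+np.diag(step)*k]),xatol=1e-4,fatol=1e-4,maxiter=300))
        best=r
    return best
E
python3 - <<'E'
from h import *
O={};H={}
for c in("scene","top"):
    robot.grab_frame(c);C=cam(c)
    ov=robot.outline_of("oven",c)[0]['mask'];d=robot.outline_of("door",c)[0]['mask']
    rk=min(robot.outline_of("rack",c),key=lambda o:np.hypot(*(np.array(o['xy'])-{"scene":(204,359),"top":(406,202)}[c])))
    hp=robot.pinpoint("door_handle",c)[0]['xy'];pr=[ (np.round(o['xy'],1),round(o['p'],2)) for o in robot.pinpoint("rack",c)]
    print(c,hp,pr,[(o['p'],o['xy']) for o in robot.outline_of("door_handle",c)[:1]])
    O[c]=(C,ov|d,rk['mask'],np.array(hp))
r=tri([(O[c][0],O[c][3]) for c in O]);print('handle tri',r.x,r.cost)
ex=lambda q:sum(.0005*np.linalg.norm(proj(O[c][0],handle(q))[0]-O[c][3])for c in O)*0
b=fit(ovenparts,[O[c][:2] for c in O],[.6,0,0,.2],[.05,.05,.1,.15],ex);print('oven',b.x,b.fun,'handle',handle(b.x))
for c in O: print(c,'handle px',proj(O[c][0],handle(b.x)))
bb=[]
for y0 in(-.6,0,.6,1.2):
    k=fit(lambda q:rackparts(*q),[(O[c][0],O[c][2]) for c in O],[.55,-.3,y0,0],[.04,.04,.2,.02]);bb.append((k.fun,k.x));print(k.fun,k.x)
E
```

```text
scene [278.2, 205.0] [(array([203.7, 359. ]), 0.88), (array([268.1, 401.8]), 0.86), (array([187.8, 234.5]), 0.64), (array([277.5, 206.4]), 0.47)] [(0.7, [290.5, 215.1])]
top [281.5, 185.3] [(array([330. , 273.1]), 0.96), (array([402.5, 200.2]), 0.87), (array([404.4, 146.9]), 0.56)] [(0.64, [281.1, 171.1])]
handle tri [0.58855767 0.00251631 0.25233986] 0.8490732914674357
oven [0.64508344 0.00264401 0.1235539  0.05176886] 0.04549588052148512 handle [ 0.59201335 -0.00394658  0.25745039]
scene handle px [[278.86482696 207.19798196]]
top handle px [[285.06405766 184.07787109]]
0.12026080204214606 [ 0.58798219 -0.34769573 -0.12582584 -0.00166482]
0.121649801220723 [ 5.88327401e-01 -3.47477413e-01 -1.25084998e-01 -4.26932193e-04]
0.5990728799618186 [ 0.58973271 -0.34521996  0.61625156  0.01619637]
0.5025566772308907 [ 0.58923265 -0.34295969  1.30955167  0.01411989]
```

```bash
cat >> h.py <<'E'
def plan(tgts,s=None):
    """tgts: (grasp point xyz, yaw, lean deg, opening mm[, repeats])"""
    s=s or robot.get_state();R0=rot(s);p0=np.array(s['position'])
    for t in tgts:
        g,yaw,lean,op=t[:4]
        R=Ro.from_euler('z',yaw)*Ro.from_matrix(np.array([[-1,0,0],[0,1,0],[0,0,-1.]]))*Ro.from_euler('y',-lean,degrees=True)
        p=np.array(g)-R.apply([0,0,.003]);d=R0.inv().apply(p-p0)*1000;w=(R0.inv()*R).as_rotvec(degrees=True)/10
        print(*np.round(d).astype(int),*np.round(w,2),op,' |dist %.0f ang %.0f'%(np.linalg.norm(d),10*np.linalg.norm(w)),sep=', ')
def st():
    s=robot.get_state();R=rot(s);g=np.array(s['position'])+R.apply([0,0,.003])
    z=R.apply([0,0,1]);x=R.apply([1,0,0]);print('t',s['time'],'grasp',g.round(4),'z',z.round(3),'yaw',np.arctan2(-x[1],-x[0]).round(3),'j',np.round(s['joints'],2),'F',np.round(s['ft_force'],1),'gap',s['finger_gap']);return s
E
python3 -c "
from h import *
st();plan([((.30,.40,.40),.06,0,60),((.50,.1,.42),.124,0,60),((.585,-.003,.38),.124,0,60)])"
```

```text
t 1.8 grasp [0.2201 0.5312 0.2503] z [-0. -0. -1.] yaw -0.393 j [ 1.1   0.31  1.51  0.    1.33 -0.07] F [-0.2 -0.1  0. ] gap 0.08533530454210125
-124, -91, -150, -0.0, -0.0, -2.59, 60,  |dist 214 ang 26
-424, -291, -170, -0.0, -0.0, -2.96, 60,  |dist 541 ang 30
-542, -354, -130, -0.0, -0.0, -2.96, 60,  |dist 660 ang 30
```

>>> step_arm:
  moves: [-35,-25,-50,0,0,-1,60,-80,-60,-100,0,0,-1.8,60,-124,-91,-150,0,0,-2.6,60,-175,-125,-155,0,0,-2.8,60,-225,-160,-160,0,0,-2.96,60,-275,-195,-165,0,0,-2.96,60,-325,-230,-170,0,0,-2.96,60,-375,-260,-170,0,0,-2.96,60,-424,-291,-170,0,0,-2.96,60,-470,-318,-150,0,0,-2.96,60]

```text
time: 3.05
position: [0.5324, 0.0583, 0.406]
orientation: [0.002, -0.062, 0.998, 0.0]
ft_force: [-0.3, 0.5, 1.1]
finger_gap: 0.0598
gripper_force: 0.0
```

>>> step_arm:
  moves: [-36,-18,10,0,0,0,60,-72,-36,20,0,0,0,60,-72,-36,20,0,0,0,60]

```text
time: 3.42
position: [0.6083, 0.032, 0.3819]
orientation: [-0.001, -0.061, 0.998, -0.0]
ft_force: [-1.2, 0.1, -0.3]
finger_gap: 0.0605
gripper_force: 0.0
```

```bash
python3 - <<'E'
from h import *
s=st();im=robot.grab_frame("wrist");C=cam("wrist",s);cv2.imwrite('pics/w1.png',im[:,:,::-1])
q=[.645,.0026,.1236,.05]
print('pred handle',proj(C,handle(q)),'hinge',proj(C,[[q[0],q[1],.095]]))
for n in("door_handle","door_hinge"):
  for o in robot.pinpoint(n,"wrist")[:3]:print(n,o)
E
```

```text
t 3.425 grasp [0.6083 0.032  0.3789] z [-0.003 -0.    -1.   ] yaw 0.122 j [-0.02  0.29  1.21 -0.    1.64 -1.71] F [-1.2  0.1 -0.3] gap 0.060515260540157816
pred handle [[233.66777854 186.28970977]] hinge [[251.69859055 195.63731178]]
door_handle {'xy': [235.4, 185.5], 'p': 0.97}
door_hinge {'xy': [249.5, 193.1], 'p': 0.56}
```

View pics/w1.png

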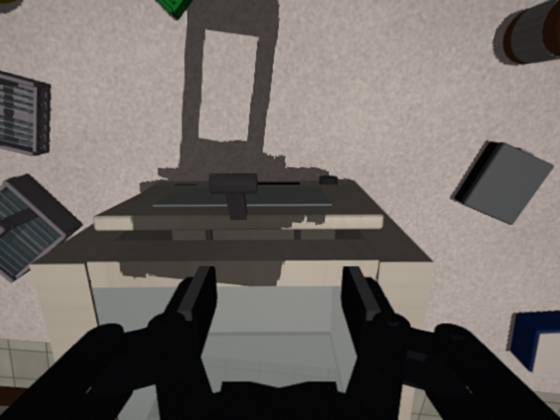

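The wrist view shows the handle at (234,184), within 2 px of the prediction, square with the fingers. I now descend onto it.

```bash
python3 - <<'E'
from h import *
q=np.array([.645,.0026,.1236,.05]);h=handle(q);print(h)
plan([(h+[0,0,.06],.1236,0,60),(h,.1236,0,60)])
E
```

```text
[ 0.59221545 -0.0039576   0.25754473]
18, -36, 64, 0.0, -0.0, 0.0, 60,  |dist 75 ang 0
18, -36, 124, 0.0, -0.0, 0.0, 60,  |dist 130 ang 0
```

>>> step_arm:
  moves: [9,-18,20,0,0,0,60,18,-36,40,0,0,0,60,18,-36,70,0,0,0,60,18,-36,97,0,0,0,60,18,-36,124,0,0,0,60,18,-36,124,0,0,0,60,18,-36,124,0,0,0,30,18,-36,124,0,0,0,30,18,-36,124,0,0,0,30,18,-36,124,0,0,0,30]
  squeeze: 40

```text
time: 4.82
position: [0.5939, -0.0052, 0.2627]
orientation: [0.002, -0.062, 0.998, -0.001]
ft_force: [-2.3, -2.6, 6.4]
finger_gap: 0.035
gripper_force: 41.5
```

```bash
python3 - <<'E'
from h import *
s=st();q=np.array([.645,.0026,.1236,.05])
A=np.linspace(.05,1.6,17)[1:]
plan([(handle([*q[:3],a]),.1236,max(0,(a-.4)/1.2*20),30) for a in A],s)
E
```

```text
t 4.825 grasp [ 0.5939 -0.0052  0.2597] z [ 0.003 -0.001 -1.   ] yaw 0.124 j [-0.08  0.32  1.45 -0.    1.36 -1.77] F [-2.3 -2.6  6.4] gap 0.03497129510525943
17, 1, 8, -0.01, 0.02, 0.0, 30,  |dist 19 ang 0
32, 2, 15, -0.01, 0.02, 0.0, 30,  |dist 35 ang 0
46, 2, 24, -0.01, 0.02, 0.0, 30,  |dist 52 ang 0
59, 2, 34, -0.01, -0.04, 0.0, 30,  |dist 68 ang 0
71, 2, 45, -0.01, -0.21, 0.0, 30,  |dist 85 ang 2
82, 2, 58, -0.01, -0.37, 0.0, 30,  |dist 101 ang 4
92, 2, 71, -0.01, -0.53, 0.0, 30,  |dist 117 ang 5
101, 2, 86, -0.01, -0.69, 0.0, 30,  |dist 132 ang 7
108, 2, 101, -0.01, -0.85, 0.0, 30,  |dist 147 ang 9
113, 2, 116, -0.01, -1.01, 0.0, 30,  |dist 162 ang 10
117, 2, 132, -0.01, -1.17, 0.0, 30,  |dist 177 ang 12
120, 2, 149, -0.01, -1.34, 0.0, 30,  |dist 191 ang 13
121, 2, 165, -0.01, -1.5, 0.0, 30,  |dist 205 ang 15
120, 2, 182, -0.01, -1.66, 0.0, 30,  |dist 218 ang 17
118, 2, 198, -0.01, -1.82, 0.0, 30,  |dist 230 ang 18
114, 2, 214, -0.01, -1.98, 0.0, 30,  |dist 243 ang 20
```

>>> step_arm:
  moves: [17,1,6,0,0,0,30,32,2,13,0,0,0,30,46,2,22,0,0,0,30,59,2,33,0,0,0,30,71,2,44,0,-0.2,0,30,82,2,57,0,-0.35,0,30,92,2,70,0,-0.5,0,30,101,2,85,0,-0.7,0,30,108,2,100,0,-0.85,0,30,108,2,100,0,-0.85,0,30]

```text
time: 6.08
position: [0.487, -0.0187, 0.1611]
orientation: [0.076, -0.062, 0.995, 0.002]
ft_force: [1.3, -11.8, -3.6]
finger_gap: 0.0351
gripper_force: 42.7
```

```bash
python3 - <<'E'
from h import *
s=st();q=np.array([.645,.0026,.1236,.05])
g=np.array(s['position'])+rot(s).apply([0,0,.003]);e=np.array([np.cos(.1236),np.sin(.1236),0])
x=(g-[.645,.0026,.095])@e;z=g[2]-.095;print('r',np.hypot(x,z),'ang',np.arctan2(-x,z)-np.arctan2(.045,.165))
A=np.linspace(.05,1.6,17)[9:]
plan([(handle([*q[:3],a]),.1236,max(0,(a-.4)/1.2*20),30) for a in A],s)
E
```

```text
t 6.075 grasp [ 0.4875 -0.0187  0.1582] z [ 0.151  0.013 -0.988] yaw 0.126 j [-0.15  0.22  1.92  0.05  0.85 -1.88] F [  1.3 -11.8  -3.6] gap 0.03505765873380347
r 0.17105002274333692 ang 0.9264038672104704
0, 2, -1, -0.03, 0.0, 0.01, 30,  |dist 2 ang 0
7, 2, 14, -0.03, -0.16, 0.01, 30,  |dist 16 ang 2
14, 2, 29, -0.03, -0.32, 0.01, 30,  |dist 32 ang 3
19, 2, 45, -0.03, -0.48, 0.01, 30,  |dist 49 ang 5
22, 2, 61, -0.03, -0.64, 0.01, 30,  |dist 65 ang 6
24, 2, 78, -0.03, -0.8, 0.01, 30,  |dist 81 ang 8
24, 2, 94, -0.03, -0.97, 0.01, 30,  |dist 97 ang 10
22, 2, 111, -0.03, -1.13, 0.01, 30,  |dist 113 ang 11
```

>>> step_arm:
  moves: [7,-1,14,0,-0.15,0,30,14,-1,29,0,-0.3,0,30,19,-1,45,0,-0.5,0,30,22,-1,61,0,-0.65,0,30,24,-1,78,0,-0.8,0,30,24,-1,94,0,-0.95,0,30,22,-1,106,0,-1.1,0,30,22,-1,110,0,-1.1,0,30,22,-1,110,0,-1.1,0,30]

```text
time: 7.2
position: [0.4818, -0.0194, 0.0511]
orientation: [0.173, -0.06, 0.983, 0.009]
ft_force: [-13.5, -12.7, 26.2]
finger_gap: 0.0348
gripper_force: 50.0
```

```bash
python3 - <<'E'
from h import *
s=st()
g=np.array(s['position'])+rot(s).apply([0,0,.003]);e=np.array([np.cos(.1236),np.sin(.1236),0])
x=(g-[.645,.0026,.095])@e;z=g[2]-.095;print('r',np.hypot(x,z),'ang',np.arctan2(-x,z)-np.arctan2(.045,.165))
E
```

```text
t 7.2 grasp [ 0.4828 -0.0193  0.0483] z [ 0.338  0.038 -0.94 ] yaw 0.123 j [-0.21  0.38  2.22  0.47  0.24 -2.34] F [-13.5 -12.7  26.2] gap 0.03484451599702885
r 0.1701712301298191 ang 1.5826131009075035
```

>>> step_arm:
  moves: [0,0,-2,0,0,0,60,0,0,-2,0,0,0,60,0,0,-2,0,0,0,60,0,0,-30,0,0,0,60,0,0,-70,0,0.5,0,60,0,0,-110,0,1,0,60,0,0,-160,0,1,0,60,0,0,-210,0,1,0,60]

```text
time: 8.2
position: [0.4104, -0.0259, 0.2475]
orientation: [0.082, -0.062, 0.995, 0.005]
ft_force: [0.7, -0.3, -0.9]
finger_gap: 0.06
gripper_force: 0.0
```

```bash
python3 - <<'E'
from h import *
s=st();H={}
for c in("scene","top"):
    im=robot.grab_frame(c);cv2.imwrite(f'pics/{c}1.png',im[:,:,::-1]);C=cam(c)
    for n in("door_handle",):
        o=robot.pinpoint(n,c)
        print(c,o[:1],'pred level',proj(C,handle([.645,.0026,.1236,1.571])))
# rack: approach pose
x,y,w=.588,-.3477,-.126
g=np.array([x-.022*np.cos(w),y-.022*np.sin(w)])
plan([((.45,-.15,.36),0,15,60),((*g,.22),w,20,60)],s)
E
```

```text
t 8.2 grasp [ 0.4109 -0.0258  0.2446] z [ 0.163  0.021 -0.986] yaw 0.125 j [-0.21 -0.    1.93  0.06  1.06 -1.93] F [ 0.7 -0.3 -0.9] gap 0.060029874534766804
scene [{'xy': [235.2, 215.8], 'p': 0.74}] pred level [[238.14425249 216.51309007]]
top [{'xy': [288.8, 233.4], 'p': 0.74}] pred level [[289.98091139 236.97475153]]
-42, -128, -110, 0.15, -0.55, 0.7, 60,  |dist 174 ang 9
-108, -336, 43, 0.37, -1.05, 1.39, 60,  |dist 355 ang 18
```

>>> step_arm:
  moves: [-15,-45,-40,0,-0.2,0.3,60,-30,-90,-80,0.1,-0.4,0.5,60,-42,-128,-110,0.15,-0.5,0.7,60,-60,-180,-100,0.2,-0.5,0.9,60,-75,-235,-80,0.25,-0.5,1.1,60,-80,-290,-60,0.3,-0.5,1.3,60,-80,-336,-40,0.37,-0.5,1.39,60,-80,-336,-40,0.37,-0.5,1.39,60,-80,-336,-40,0.37,-0.5,1.39,60]

```text
time: 9.52
position: [0.5236, -0.3499, 0.2963]
orientation: [0.125, 0.062, 0.99, -0.013]
ft_force: [0.3, -0.1, 0.8]
finger_gap: 0.0598
gripper_force: 0.0
```

```bash
python3 - <<'E'
from h import *
s=st();im=robot.grab_frame("wrist");C=cam("wrist",s)
obs=[]
o=robot.outline_of("rack","wrist");P=robot.pinpoint("rack","wrist")
for k in o:print(k['p'],k['xy'],k['mask'].sum())
print(P,'pred origin',proj(C,[.588,-.3477,0]))
pc=proj(C,[.588,-.3477,.02])[0]
m=min(o,key=lambda k:np.hypot(*(np.array(k['xy'])-pc)))['mask'];np.save('m1.npy',m);np.save('s1.npy',s,allow_pickle=True)
r=fit(lambda q:rackparts(*q),[(C,m)],[.588,-.3477,-.126],[.01,.01,.1]);print(r.fun,r.x)
d=im[:,:,::-1].copy()
cs=cv2.findContours(m.astype(np.uint8),0,1)[0];cv2.drawContours(d,cs,-1,(0,0,255),1)
for p in rackparts(*r.x):cv2.polylines(d,[cv2.convexHull(proj(C,p).astype(np.float32)).astype(int)],True,(0,255,0),1)
cv2.imwrite('pics/w2.png',d)
E
```

```text
t 9.525 grasp [ 0.5243 -0.3501  0.2934] z [ 0.246 -0.04  -0.969] yaw -0.124 j [-0.73  0.25  1.5   0.15  1.18 -2.22] F [ 0.3 -0.1  0.8] gap 0.05981388952611796
0.83 [287.1, 165.8] 5966
0.61 [293.1, 271.4] 6792
[{'xy': [297.4, 259.6], 'p': 0.97}, {'xy': [288.6, 159.9], 'p': 0.67}] pred origin [[287.64213387 158.4106994 ]]
0.05928729107537056 [ 0.58938059 -0.34755767 -0.14460447]
```

View pics/w2.png

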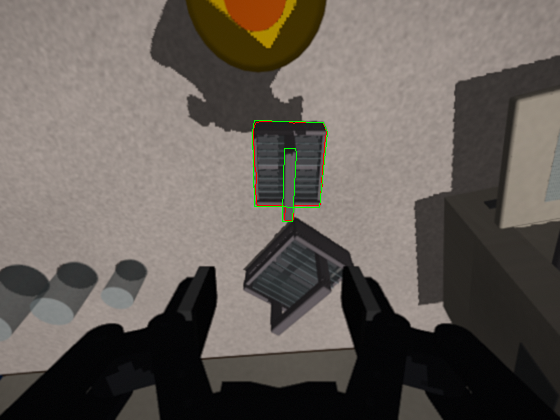

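The wrist view shows the small rack upright at (289,165), with the fitted model outline on it. The larger look-alike is behind it at (297,275).

```bash
python3 - <<'E'
from h import *
s=st()
x,y,w=.589,-.3476,-.137
g=np.array([x-.022*np.cos(w),y-.022*np.sin(w)])
plan([((*g,.16),w,20,60),((*g,.074),w,20,60)],s)
E
```

```text
t 9.675 grasp [ 0.5248 -0.3496  0.2962] z [ 0.249 -0.043 -0.968] yaw -0.122 j [-0.73  0.25  1.5   0.15  1.18 -2.22] F [-0.7  0.5 -0.3] gap 0.06000669276710725
-5, 12, 142, -0.05, -0.54, 0.08, 60,  |dist 143 ang 5
16, 13, 225, -0.05, -0.54, 0.08, 60,  |dist 226 ang 5
```

>>> step_arm:
  moves: [-2,6,50,0,-0.3,0.1,60,-5,12,100,0,-0.55,0.1,60,-5,12,142,0,-0.55,0.1,60,5,12,184,0,-0.55,0.1,60,11,13,205,0,-0.55,0.1,60,16,13,223,0,-0.55,0.1,60,16,13,225,0,-0.55,0.1,60,16,13,225,0,-0.55,0.1,30,16,13,225,0,-0.55,0.1,5,16,13,225,0,-0.55,0.1,5]
  squeeze: 70

```text
time: 10.92
position: [0.5669, -0.3462, 0.0784]
orientation: [0.175, 0.07, 0.982, -0.017]
ft_force: [-0.3, 0.9, 2.3]
finger_gap: 0.0107
gripper_force: 68.6
```

>>> step_arm:
  moves: [0,0,0,0,0,0,5,0,0,0,0,0,0,5,0,0,0,0,0,0,5]

```text
time: 11.3
position: [0.5669, -0.3462, 0.0784]
orientation: [0.175, 0.07, 0.982, -0.017]
ft_force: [-1.8, 1.4, 5.7]
finger_gap: 0.0106
gripper_force: 69.0
```

```bash
python3 - <<'E'
from h import *
s=st()
R=rot(s);g=np.array(s['position'])+R.apply([0,0,.003]);w=-.13
def lead(rc,b,yaw,z):  # oven-frame rack x -> grasp
    return None
plan([(g+[0,0,.05],w,20,5),(g+[0,0,.12],w,20,5),(g+[-.06,.02,.16],w,20,5)],s)
E
```

```text
t 11.3 grasp [ 0.5679 -0.3464  0.0756] z [ 0.341 -0.057 -0.938] yaw -0.141 j [-0.71  0.5   1.79  0.33  0.58 -2.39] F [-1.8  1.4  5.7] gap 0.010579631210186825
-17, 0, -47, -0.07, 0.02, -0.06, 5,  |dist 50 ang 1
-42, -1, -113, -0.07, 0.02, -0.06, 5,  |dist 120 ang 1
3, 10, -172, -0.07, 0.02, -0.06, 5,  |dist 172 ang 1
```

>>> step_arm:
  moves: [-3,0,-9,0,0,0,5,-10,0,-28,0,0,0,5,-20,0,-55,0,0,0,5,-30,0,-82,0,0,0,5,-42,0,-113,0,0,0,5,-50,0,-135,0,0,0,5,-50,0,-135,0,0,0,5]

```text
time: 12.18
position: [0.5676, -0.3457, 0.2233]
orientation: [0.176, 0.07, 0.982, -0.017]
ft_force: [0.2, 0.1, -2.9]
finger_gap: 0.0105
gripper_force: 68.4
```

```bash
python3 - <<'E'
from h import *
s=st();R=rot(s);g=np.array(s['position'])+R.apply([0,0,.003])
print(robot.get_state()['wrist_torque'])
w0=.1236
def at(xo,z): # rack centre xo in oven frame, underside z
    p=frame(.645,.0026,w0,[[xo-.021,0,z+.0756]])[0];return p
plan([((.47,-.26,g[2]),-.05,20,5),((.47,-.12,g[2]),.06,20,5),(at(-.13,.15),w0,20,5),(at(-.10,.12),w0,20,5),(at(-.0,.12),w0,20,5)],s)
for c in("scene",):
    im=robot.grab_frame(c);cv2.imwrite('pics/s3.png',cv2.resize(im[150:420,80:440,::-1],None,fx=2,fy=2))
E
```

```text
t 12.175 grasp [ 0.5686 -0.3458  0.2205] z [ 0.342 -0.059 -0.938] yaw -0.14 j [-0.7   0.32  1.63  0.23  0.9  -2.25] F [ 0.2  0.1 -2.9] gap 0.010479909284731938
[ 0.09436878  0.32915497 -0.02552103]
103, 71, -39, -0.24, 0.03, -0.48, 5,  |dist 131 ang 5
121, 209, -47, -0.45, 0.03, -1.08, 5,  |dist 246 ang 12
110, 316, -49, -0.58, 0.02, -1.42, 5,  |dist 338 ang 15
93, 324, -11, -0.58, 0.02, -1.42, 5,  |dist 337 ang 15
2, 350, 22, -0.58, 0.02, -1.42, 5,  |dist 351 ang 15
```

View pics/s3.png

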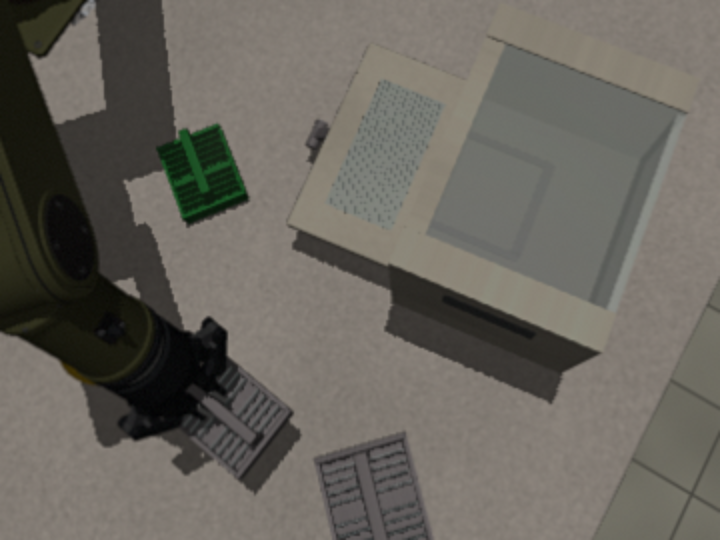

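The rack hangs in the gripper, upright, at about (245,415) in the crop. The door lies level and nothing else has moved.

>>> step_arm:
  moves: [30,20,-12,-0.1,0,-0.15,5,65,45,-25,-0.15,0,-0.3,5,103,71,-39,-0.24,0,-0.48,5,110,105,-42,-0.3,0,-0.65,5,115,140,-44,-0.35,0,-0.8,5,119,175,-46,-0.4,0,-0.95,5,121,210,-47,-0.45,0,-1.1,5,118,245,-48,-0.5,0,-1.2,5,114,280,-49,-0.55,0,-1.3,5,110,316,-49,-0.58,0,-1.42,5]

```text
time: 13.48
position: [0.4917, -0.0136, 0.2249]
orientation: [0.172, -0.061, 0.983, 0.012]
ft_force: [0.1, -0.4, -1.5]
finger_gap: 0.0108
gripper_force: 68.5
```

```bash
cat >> h.py <<'E'
def at(xo,z,gx=-.021,gz=.0756): return frame(.645,.0026,.1236,[[xo+gx,0,z+gz]])[0]
E
python3 - <<'E'
from h import *
s=st()
plan([(at(-.10,.12),.1236,20,5),(at(-.0,.115),.1236,20,5),(at(0.003,.103),.1236,20,5),(at(0.003,.094),.1236,20,5)],s)
E
```

```text
t 13.475 grasp [ 0.4927 -0.0135  0.2221] z [ 0.337  0.046 -0.94 ] yaw 0.123 j [-0.19  0.08  1.96  0.15  0.78 -1.98] F [ 0.1 -0.4 -1.5] gap 0.010769880560969216
-21, -3, 36, 0.02, -0.01, -0.0, 5,  |dist 42 ang 0
-114, -3, 74, 0.02, -0.01, -0.0, 5,  |dist 136 ang 0
-112, -3, 87, 0.02, -0.01, -0.0, 5,  |dist 142 ang 0
-109, -3, 95, 0.02, -0.01, -0.0, 5,  |dist 145 ang 0
```

>>> step_arm:
  moves: [-10,-2,18,0,0,0,5,-21,-3,36,0,0,0,5,-45,-3,44,0,0,0,5,-72,-3,56,0,0,0,5,-100,-3,69,0,0,0,5,-99,-3,76,0,0,0,5,-98,-3,82,0,0,0,5,-97,-3,86,0,0,0,5,-97,-3,86,0,0,0,5]

```text
time: 14.6
position: [0.6119, -0.0028, 0.1785]
orientation: [0.173, -0.061, 0.983, 0.012]
ft_force: [-0.5, 0.6, -3.2]
finger_gap: 0.0104
gripper_force: 68.8
```

```bash
python3 - <<'E'
from h import *
s=st()
plan([(at(-.012,z),.1236,20,5) for z in(.097,.095,.094,.093)],s)
E
```

```text
t 14.6 grasp [ 0.613  -0.0027  0.1757] z [ 0.339  0.045 -0.94 ] yaw 0.123 j [-0.12  0.29  1.8   0.13  0.71 -1.9 ] F [-0.5  0.6 -3.2] gap 0.010374487624786103
2, 1, 3, 0.02, -0.0, -0.0, 5,  |dist 3 ang 0
2, 1, 5, 0.02, -0.0, -0.0, 5,  |dist 5 ang 0
3, 1, 6, 0.02, -0.0, -0.0, 5,  |dist 6 ang 0
3, 1, 6, 0.02, -0.0, -0.0, 5,  |dist 7 ang 0
```

>>> step_arm:
  moves: [1,1,2,0,0,0,5,1,1,4,0,0,0,5,2,1,5,0,0,0,5,2,1,6,0,0,0,5,2,1,6,0,0,0,5]

```text
time: 15.22
position: [0.6136, -0.0017, 0.1737]
orientation: [0.175, -0.061, 0.983, 0.012]
ft_force: [-2.4, 2.2, 3.0]
finger_gap: 0.0103
gripper_force: 69.6
```

>>> step_arm:
  moves: [0,0,0,0,0,0,20,0,0,0,0,0,0,40,0,0,0,0,0,0,40,0,0,-20,0,0,0,40,5,0,-50,0,0,0,40,40,0,-80,0,0,0,40,90,0,-90,0,0,0,0,130,0,-90,0,0,0,0,130,0,-90,0,0,0,0]

```text
time: 16.35
position: [0.4568, -0.0203, 0.2111]
orientation: [0.172, -0.06, 0.983, 0.013]
ft_force: [0.9, 0.4, 1.1]
finger_gap: 0.0
gripper_force: 0.0
```

```bash
python3 - <<'E'
from h import *
s=st();C=cam("wrist",s);im=robot.grab_frame("wrist");cv2.imwrite('pics/w4.png',im[:,:,::-1])
print([(o['p'],o['xy']) for o in robot.pinpoint("rack","wrist")],'pred',proj(C,at(-.012,.095,0,0)))
o=robot.outline_of("rack","wrist")
if o:
    m=o[0]['mask'];x,y,_=at(-.012,.095,0,0)
    r=fit(lambda q:rackparts(*q,.095),[(C,m)],[x,y,.124],[.01,.01,.1]);print(r.fun,r.x,[x,y])
# push: finger tip 19mm ahead of grasp; contact near end
L=35
def tip(xo,z,lean=L): # tip front location -> grasp
    l=np.radians(lean);return at(xo-.019*np.sin(l),z+.019*np.cos(l),0,0)
plan([(tip(-.12,.20),.1236,L,0),(tip(-.10,.115),.1236,L,0)],s)
E
```

```text
t 16.35 grasp [ 0.4578 -0.0202  0.2083] z [ 0.336  0.046 -0.941] yaw 0.122 j [-0.23  0.04  2.04  0.18  0.75 -2.04] F [0.9 0.4 1.1] gap 3.280977292868646e-05
[(0.82, [16.1, 292.3])] pred [[276.55301185 312.0386188 ]]
1.0 [0.63309155 0.00112057 0.124     ] [np.float64(0.6330915451266541), np.float64(0.0011205735809161651)]
-56, 0, 13, 0.02, -1.52, -0.01, 0,  |dist 57 ang 15
-46, -1, 100, 0.02, -1.52, -0.01, 0,  |dist 110 ang 15
```

View pics/w4.png

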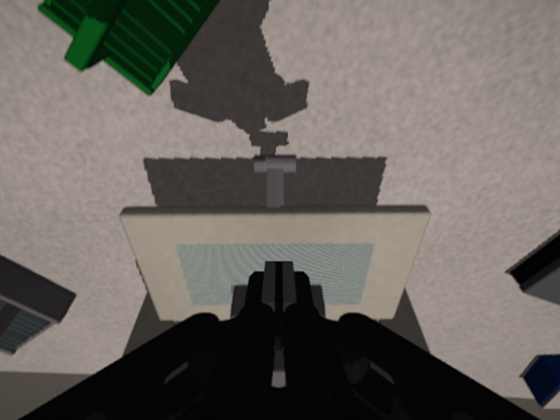

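The wrist view shows the level door with its handle at (275,163). The rack is hidden behind the closed fingers at about (280,320). Next I push it in.

```bash
cat >> h.py <<'E'
def tip(xo,z,lean=30):
    l=np.radians(lean);return at(xo-.019*np.sin(l),z+.019*np.cos(l),0,0)
E
python3 - <<'E'
from h import *
for c in("scene","top"):
    robot.grab_frame(c);print(c,[(o['p'],o['xy']) for o in robot.pinpoint("rack",c)],'pred',proj(cam(c),at(-.012,.095,0,0)))
s=st();plan([(tip(-.105,.17),.1236,30,0),(tip(-.095,.11),.1236,30,0),(tip(-.07,.11),.1236,30,0)],s)
E
```

```text
scene [(0.56, [296.8, 236.4]), (0.55, [264.2, 400.2])] pred [[295.22944832 234.97204481]]
top [(0.9, [329.0, 274.9]), (0.85, [404.4, 146.2]), (0.57, [282.7, 179.5])] pred [[284.1918067  179.99268071]]
t 16.7 grasp [ 0.4639 -0.0208  0.2106] z [ 0.342  0.045 -0.939] yaw 0.124 j [-0.23  0.05  2.03  0.18  0.74 -2.04] F [-0.4  0.5  0.4] gap 0.00026805493594107013
-55, 1, 46, 0.01, -0.98, -0.0, 0,  |dist 72 ang 10
-44, 1, 106, 0.01, -0.98, -0.0, 0,  |dist 115 ang 10
-67, 1, 115, 0.01, -0.98, -0.0, 0,  |dist 133 ang 10
```

Rack confirmed at its predicted spot.

>>> step_arm:
  moves: [-25,0,20,0,-0.5,0,0,-55,1,46,0,-1,0,0,-50,1,76,0,-1,0,0,-45,1,106,0,-1,0,0,-56,1,111,0,-1,0,0,-67,1,115,0,-1,0,0,-67,1,115,0,-1,0,0]

```text
time: 17.58
position: [0.5647, -0.0069, 0.1279]
orientation: [0.259, -0.06, 0.964, 0.017]
ft_force: [-0.5, 0.3, 0.3]
finger_gap: 0.0003
gripper_force: 0.0
```

```bash
python3 - <<'E'
from h import *
s=st();plan([(tip(x,.11),.1236,30,0) for x in(-.06,-.05,-.04,-.03,-.02,-.01,-.005,0,.005)],s)
E
```

```text
t 17.575 grasp [ 0.5662 -0.0067  0.1253] z [ 0.498  0.064 -0.865] yaw 0.124 j [-0.18  0.3   2.1   0.58  0.28 -2.4 ] F [-0.5  0.3  0.3] gap 0.0003179029521663313
-9, 0, 4, 0.01, 0.01, 0.0, 0,  |dist 10 ang 0
-18, -1, 9, 0.01, 0.01, 0.0, 0,  |dist 20 ang 0
-26, -1, 14, 0.01, 0.01, 0.0, 0,  |dist 30 ang 0
-35, -1, 19, 0.01, 0.01, 0.0, 0,  |dist 40 ang 0
-44, -1, 24, 0.01, 0.01, 0.0, 0,  |dist 50 ang 0
-52, -1, 29, 0.01, 0.01, 0.0, 0,  |dist 60 ang 0
-57, -1, 32, 0.01, 0.01, 0.0, 0,  |dist 65 ang 0
-61, -1, 34, 0.01, 0.01, 0.0, 0,  |dist 70 ang 0
-65, -1, 37, 0.01, 0.01, 0.0, 0,  |dist 75 ang 0
```

>>> step_arm:
  moves: [-9,0,4,0,0,0,0,-18,-1,9,0,0,0,0,-26,-1,14,0,0,0,0,-35,-1,19,0,0,0,0,-40,-1,21,0,0,0,0,-44,-1,24,0,0,0,0,-48,-1,26,0,0,0,0,-48,-1,26,0,0,0,0]

```text
time: 18.58
position: [0.6178, -0.0012, 0.1297]
orientation: [0.259, -0.06, 0.964, 0.017]
ft_force: [0.3, -0.0, -0.3]
finger_gap: -0.0003
gripper_force: 0.0
```

>>> step_arm:
  moves: [-2,0,1,0,0,0,0,-4,0,2,0,0,0,0,-6,0,3,0,0,0,0]

```text
time: 18.95
position: [0.6238, -0.0003, 0.1298]
orientation: [0.259, -0.06, 0.964, 0.017]
ft_force: [-1.9, 0.0, 0.0]
finger_gap: -0.0002
gripper_force: 0.5
```

>>> step_arm:
  moves: [-3,0,2,0,0,0,0,-5,0,3,0,0,0,0,-7,0,4,0,0,0,0,-9,0,5,0,0,0,0,-9,0,5,0,0,0,0]

```text
time: 19.58
position: [0.6346, 0.0009, 0.1303]
orientation: [0.259, -0.06, 0.964, 0.017]
ft_force: [-0.1, 0.1, -0.0]
finger_gap: 0.0001
gripper_force: 0.1
```

```bash
python3 - <<'E'
from h import *
s=st();g=np.array(s['position'])+rot(s).apply([0,0,.003]);t=g+rot(s).apply([0,0,.019]);f=t-rot(s).apply([.011,0,0])
e=np.array([np.cos(.1236),np.sin(.1236),0]);print('tip xo',(t-[.645,.0026,0])@e,'front',(f-[.645,.0026,0])@e,f[2])
for c in("scene","top"):
    im=robot.grab_frame(c);C=cam(c);print(c,[(round(o['p'],2),o['xy']) for o in robot.pinpoint("rack",c)],'home',proj(C,at(.06,.0935,0,0)))
    if c=='top':cv2.imwrite('pics/t5.png',cv2.resize(im[60:240,190:370,::-1],None,fx=3.3,fy=3.3,interpolation=cv2.INTER_CUBIC))
E
```

```text
t 19.575 grasp [0.6361 0.0011 0.1277] z [ 0.498  0.064 -0.865] yaw 0.123 j [-0.14  0.36  1.96  0.41  0.34 -2.19] F [-0.1  0.1 -0. ] gap 6.818333306703867e-05
tip xo 0.0004892416969351969 front 0.010003214914908496 0.11679546740285952
scene [(0.96, [269.8, 399.6]), (0.85, [186.1, 236.1])] home [[323.36398181 246.65406155]]
top [(0.86, [404.5, 146.8]), (0.72, [280.0, 152.8]), (0.57, [326.4, 276.6])] home [[281.54381993 154.44271187]]
```

View pics/t5.png

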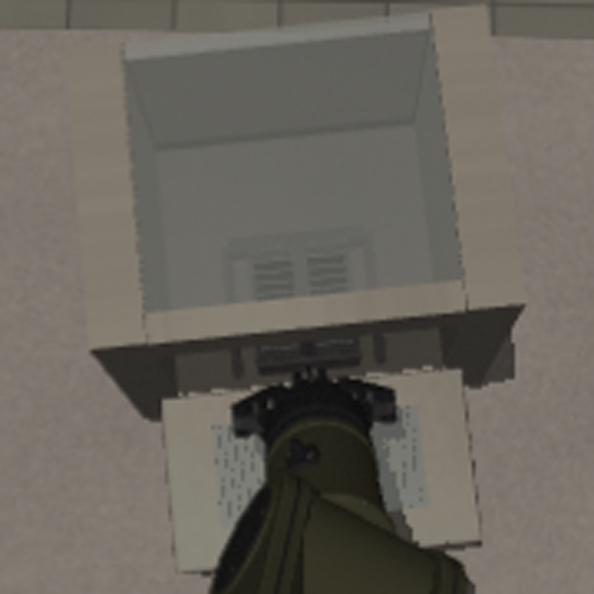

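The top crop shows the rack between the ribs near the rail, around (300,300). There is no stop force yet, so I push on in 1 mm steps.

>>> step_arm:
  moves: [-1,0,0.5,0,0,0,0,-2,0,1,0,0,0,0,-2.6,0,1.5,0,0,0,0]

```text
time: 20.15
position: [0.6353, 0.0014, 0.1295]
orientation: [0.258, -0.06, 0.964, 0.018]
ft_force: [-9.7, -2.8, 6.9]
finger_gap: -0.0004
gripper_force: 4.5
```

>>> step_arm:
  moves: [-1,0,0.5,0,0,0,0,-2,0,1,0,0,0,0,-2.6,0,1.5,0,0,0,0]

```text
time: 20.52
position: [0.6355, 0.0019, 0.1286]
orientation: [0.256, -0.06, 0.965, 0.018]
ft_force: [-16.2, -4.6, 9.7]
finger_gap: -0.0002
gripper_force: 8.2
```

>>> step_arm:
  moves: [6,0,-3,0,0,0,0,30,0,-20,0,0.3,0,0,60,0,-60,0,0.8,0,30,85,0,-110,0,1.5,0,60,110,0,-160,0,2,0,60,110,0,-160,0,2,0,60,110,0,-160,0,2,0,60]

```text
time: 21.4
position: [0.4669, -0.0202, 0.2136]
orientation: [0.089, -0.062, 0.994, 0.007]
ft_force: [0.2, -0.4, 0.1]
finger_gap: 0.06
gripper_force: 0.0
```

```bash
python3 - <<'E'
from h import *
s=st();C=cam("wrist",s);robot.grab_frame("wrist");q=[.645,.0026,.1236,1.575];h=handle(q)
print('w handle',robot.pinpoint("door_handle","wrist")[:1],proj(C,h),h)
for c in("scene","top"):
    im=robot.grab_frame(c);K=cam(c);print(c,[(round(o['p'],2),o['xy']) for o in robot.pinpoint("rack",c)],'home',proj(K,at(.06,.0935,0,0)))
    if c=='scene':
        d=cv2.resize(im[170:340,210:440,::-1],None,fx=3,fy=3,interpolation=cv2.INTER_CUBIC)
        for p in rackparts(*at(.06,0,0,0)[:2],.1236,.0935):
            cv2.polylines(d,[((cv2.convexHull(proj(K,p).astype(np.float32))-[210,170])*3).astype(int)],True,(0,255,0),1)
        cv2.imwrite('pics/s6.png',d)
plan([(h+[0,0,.08],.1236,12,60),(h,.1236,12,60)],s)
E
```

```text
t 21.4 grasp [ 0.4674 -0.0201  0.2107] z [ 0.176  0.024 -0.984] yaw 0.123 j [-0.17  0.12  1.9   0.07  0.96 -1.9 ] F [ 0.2 -0.4  0.1] gap 0.05999301714679616
w handle [{'xy': [278.6, 181.5], 'p': 0.84}] [[277.54593877 180.80328205]] [ 0.48144791 -0.01771861  0.04930679]
scene [(0.83, [269.3, 402.1]), (0.75, [186.4, 238.4])] home [[323.36398181 246.65406155]]
top [(0.95, [403.2, 147.7]), (0.6, [327.0, 276.6])] home [[281.54381993 154.44271187]]
1, 0, 83, 0.01, -0.18, -0.0, 60,  |dist 83 ang 2
15, 0, 161, 0.01, -0.18, -0.0, 60,  |dist 162 ang 2
```

View pics/s6.png

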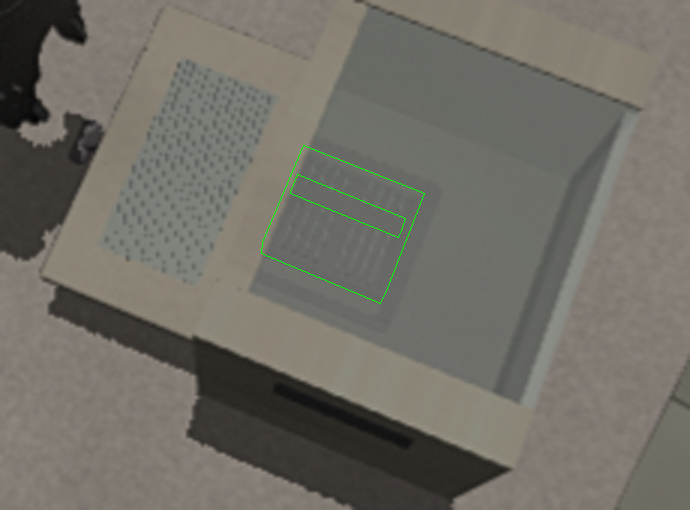

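The rack fills the home outline at (340,225) in the crop, upright and square against the rail. Now the door handle.

>>> step_arm:
  moves: [1,0,42,0,-0.2,0,60,1,0,83,0,-0.2,0,60,5,0,110,0,-0.2,0,60,10,0,135,0,-0.2,0,60,15,0,161,0,-0.2,0,60,15,0,161,0,-0.2,0,60,15,0,161,0,-0.2,0,30,15,0,161,0,-0.2,0,30,15,0,161,0,-0.2,0,30,15,0,161,0,-0.2,0,30]
  squeeze: 40

```text
time: 22.95
position: [0.4801, -0.0196, 0.0533]
orientation: [0.106, -0.062, 0.992, 0.007]
ft_force: [-0.5, -9.1, -4.3]
finger_gap: 0.0351
gripper_force: 40.3
```

```bash
python3 - <<'E'
from h import *
s=st();q=np.array([.645,.0026,.1236])
A=np.linspace(1.571,.0,19)[1:]
plan([(handle([*q,a]),.1236,12*min(1,a/.8),30) for a in A],s)
E
```

```text
t 22.95 grasp [ 0.4808 -0.0196  0.0504] z [ 0.21   0.026 -0.977] yaw 0.124 j [-0.17  0.38  2.11  0.14  0.45 -1.99] F [-0.5 -9.1 -4.3] gap 0.03507902709221897
0, 2, -14, 0.0, 0.02, 0.0, 30,  |dist 14 ang 0
-2, 2, -29, 0.0, 0.02, 0.0, 30,  |dist 29 ang 0
-4, 2, -44, 0.0, 0.02, 0.0, 30,  |dist 44 ang 0
-8, 2, -58, 0.0, 0.02, 0.0, 30,  |dist 59 ang 0
-13, 2, -72, 0.0, 0.02, 0.0, 30,  |dist 74 ang 0
-19, 2, -86, 0.0, 0.02, 0.0, 30,  |dist 88 ang 0
-26, 2, -99, 0.0, 0.02, 0.0, 30,  |dist 103 ang 0
-35, 2, -111, 0.0, 0.02, 0.0, 30,  |dist 117 ang 0
-44, 2, -123, 0.0, 0.04, 0.0, 30,  |dist 131 ang 0
-55, 2, -134, 0.0, 0.17, 0.0, 30,  |dist 144 ang 2
-66, 2, -143, 0.0, 0.31, 0.0, 30,  |dist 158 ang 3
-78, 2, -152, 0.0, 0.44, 0.0, 30,  |dist 171 ang 4
-91, 2, -159, 0.0, 0.57, 0.0, 30,  |dist 184 ang 6
-105, 2, -166, 0.0, 0.7, 0.0, 30,  |dist 196 ang 7
-119, 2, -171, 0.0, 0.83, 0.0, 30,  |dist 208 ang 8
-133, 2, -175, 0.0, 0.96, 0.0, 30,  |dist 220 ang 10
-148, 2, -178, 0.0, 1.09, 0.0, 30,  |dist 231 ang 11
-163, 2, -179, 0.0, 1.22, 0.0, 30,  |dist 242 ang 12
```

>>> step_arm:
  moves: [0,-1,-14,0,0,0,30,-2,-1,-29,0,0,0,30,-4,-1,-44,0,0,0,30,-8,-1,-58,0,0,0,30,-13,-1,-72,0,0,0,30,-19,-1,-86,0,0,0,30,-26,-1,-99,0,0,0,30,-35,-1,-111,0,0,0,30,-44,-1,-123,0,0,0,30,-55,-1,-134,0,0.15,0,30]

```text
time: 24.2
position: [0.5039, -0.0167, 0.1953]
orientation: [0.091, -0.062, 0.994, 0.006]
ft_force: [4.0, -0.3, -8.9]
finger_gap: 0.035
gripper_force: 42.1
```

```bash
python3 - <<'E'
from h import *
s=st();q=np.array([.645,.0026,.1236])
A=np.linspace(1.571,.0,19)[11:]
plan([(handle([*q,a]),.1236,12*min(1,a/.8),30) for a in A],s)
E
```

```text
t 24.2 grasp [ 0.5044 -0.0167  0.1924] z [ 0.181  0.024 -0.983] yaw 0.124 j [-0.15  0.19  1.86  0.06  0.92 -1.88] F [ 4.  -0.3 -8.9] gap 0.03501455220761883
-12, 2, -10, 0.01, 0.13, 0.0, 30,  |dist 16 ang 1
-24, 2, -19, 0.01, 0.27, 0.0, 30,  |dist 31 ang 3
-37, 2, -27, 0.01, 0.4, 0.0, 30,  |dist 46 ang 4
-50, 2, -34, 0.01, 0.53, 0.0, 30,  |dist 61 ang 5
-64, 2, -39, 0.01, 0.66, 0.0, 30,  |dist 75 ang 7
-79, 2, -44, 0.01, 0.79, 0.0, 30,  |dist 90 ang 8
-93, 2, -47, 0.01, 0.92, 0.0, 30,  |dist 104 ang 9
-108, 2, -49, 0.01, 1.05, 0.0, 30,  |dist 119 ang 11
```

>>> step_arm:
  moves: [-12,0,-10,0,0.1,0,30,-24,0,-19,0,0.25,0,30,-37,0,-27,0,0.4,0,30,-50,0,-34,0,0.5,0,30,-64,0,-39,0,0.65,0,30,-79,0,-44,0,0.8,0,30,-93,0,-47,0,0.9,0,30,-104,0,-48,0,1,0,30,-108,0,-49,0,1.05,0,30,-108,0,-49,0,1.05,0,30]

```text
time: 25.45
position: [0.6004, -0.0045, 0.2635]
orientation: [0.0, -0.062, 0.998, 0.001]
ft_force: [-5.0, 0.7, 2.5]
finger_gap: 0.0351
gripper_force: 40.6
```

```bash
python3 - <<'E'
from h import *
s=st();g=np.array(s['position'])+rot(s).apply([0,0,.003]);e=np.array([np.cos(.1236),np.sin(.1236),0])
x=(g-[.645,.0026,.095])@e;z=g[2]-.095;print('r',np.hypot(x,z),'ang',np.arctan2(-x,z)-np.arctan2(.045,.165))
E
```

```text
t 25.45 grasp [ 0.6004 -0.0044  0.2605] z [ 0.     0.003 -1.   ] yaw 0.124 j [-0.08  0.33  1.44  0.    1.37 -1.77] F [-5.   0.7  2.5] gap 0.03512811015840699
r 0.17151482126888723 ang 8.231111120943213e-05
```

>>> step_arm:
  moves: [-2,0,0,0,0,0,30,-4,0,0,0,0,0,30,-6,0,0,0,0,0,30,-6,0,0,0,0,0,30]

```text
time: 25.95
position: [0.6065, -0.0037, 0.2648]
orientation: [0.001, -0.062, 0.998, 0.001]
ft_force: [-6.6, -0.4, 7.5]
finger_gap: 0.0352
gripper_force: 40.7
```

>>> step_arm:
  moves: [-2,0,0,0,0,0,30,-4,0,0,0,0,0,30,-6,0,0,0,0,0,30,-6,0,0,0,0,0,30]

```text
time: 26.45
position: [0.6077, -0.0035, 0.2649]
orientation: [-0.004, -0.062, 0.998, 0.001]
ft_force: [-16.8, -1.5, 15.3]
finger_gap: 0.0346
gripper_force: 41.1
```

```bash
python3 - <<'E'
from h import *
s=st();C=cam("wrist",s);im=robot.grab_frame("wrist");cv2.imwrite('pics/w7.png',im[:,:,::-1])
print([ (o['p'],o['xy']) for o in robot.pinpoint("door_handle","wrist")[:2]],'shut',proj(C,handle([.645,.0026,.1236,0])))
E
```

```text
t 26.45 grasp [ 0.6077 -0.0035  0.2619] z [-0.007  0.002 -1.   ] yaw 0.124 j [-0.08  0.35  1.41  0.    1.39 -1.77] F [-16.8  -1.5  15.3] gap 0.034604970447922226
[(0.91, [282.0, 281.4]), (0.51, [276.8, 228.7])] shut [[279.55228593 281.01731181]]
```

View pics/w7.png

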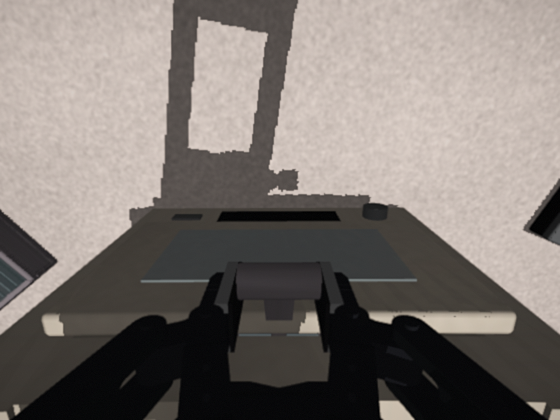

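The wrist view shows the handle at (278,281) between the pads and the door panel upright. The force is climbing, so the door is against its stop. I press a little more and then let go.

>>> step_arm:
  moves: [-2,0,0,0,0,0,30,-4,0,0,0,0,0,30,-4,0,0,0,0,0,30]

```text
time: 26.92
position: [0.6079, -0.0035, 0.2648]
orientation: [-0.007, -0.062, 0.998, 0.001]
ft_force: [-26.4, -3.1, 20.5]
finger_gap: 0.0348
gripper_force: 41.4
```

>>> step_arm:
  moves: [0,0,0,0,0,0,60,0,0,0,0,0,0,60,0,0,0,0,0,0,60,6,0,0,0,0,0,60,6,0,-20,0,0,0,60,6,0,-60,0,0,0,60,6,0,-110,0,0,0,60,40,0,-140,0,0,0,60,40,0,-140,0,0,0,60]

```text
time: 28.05
position: [0.5771, -0.008, 0.4065]
orientation: [0.004, -0.062, 0.998, 0.001]
ft_force: [0.4, 0.2, 0.4]
finger_gap: 0.0597
gripper_force: 0.0
```

```bash
python3 - <<'E'
from h import *
s=st();C=cam("wrist",s);im=robot.grab_frame("wrist");obs=[]
p=robot.pinpoint("door_handle","wrist");print(p[:1],'shut',proj(C,handle([.645,.0026,.1236,0])),'.05',proj(C,handle([.645,.0026,.1236,.05])),'-.04',proj(C,handle([.645,.0026,.1236,-.04])))
cv2.imwrite('pics/w8.png',im[:,:,::-1])
E
```

```text
t 28.05 grasp [ 0.5771 -0.008   0.4035] z [ 0.007  0.002 -1.   ] yaw 0.124 j [-0.09  0.23  1.24  0.    1.67 -1.78] F [0.4 0.2 0.4] gap 0.059728012464720044
[{'xy': [281.4, 226.2], 'p': 0.65}] shut [[279.46245595 226.92612874]] .05 [[279.46340481 217.26442089]] -.04 [[279.45998358 234.59304474]]
```

View pics/w8.png

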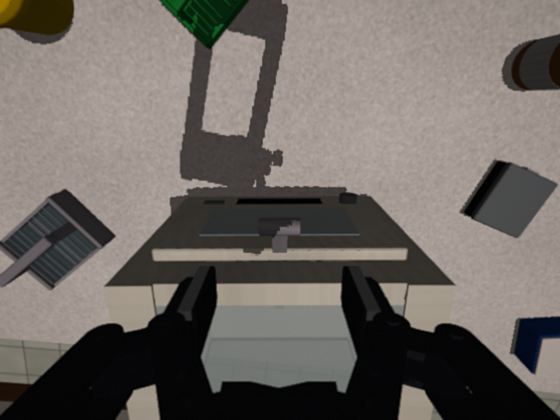

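The handle shows at (280,226), matching the shut prediction of 227. The tool had crept about 7 mm during the press, so I check by pressing the bar with closed fingers.

```bash
python3 - <<'E'
from h import *
s=st();plan([(at(x,z,0,0),.1236,0,0) for x,z in((-.105,.38),(-.105,.265),(-.08,.265),(-.068,.265))],s)
E
```

```text
t 28.15 grasp [ 0.5774 -0.0078  0.3997] z [ 0.002  0.003 -1.   ] yaw 0.124 j [-0.09  0.23  1.24  0.    1.66 -1.78] F [-0.1  0.1  0. ] gap 0.060416642004705215
37, 2, 20, 0.01, 0.01, 0.0, 0,  |dist 42 ang 0
37, 2, 135, 0.01, 0.01, 0.0, 0,  |dist 140 ang 0
12, 2, 135, 0.01, 0.01, 0.0, 0,  |dist 135 ang 0
0, 2, 135, 0.01, 0.01, 0.0, 0,  |dist 135 ang 0
```

>>> step_arm:
  moves: [37,2,20,0,0,0,0,37,2,60,0,0,0,0,37,2,100,0,0,0,0,37,2,135,0,0,0,0,25,2,135,0,0,0,0,12,2,135,0,0,0,0,6,2,135,0,0,0,0,0,2,135,0,0,0,0,0,2,135,0,0,0,0]

```text
time: 29.28
position: [0.5782, -0.0055, 0.2685]
orientation: [0.001, -0.062, 0.998, 0.001]
ft_force: [0.2, 0.5, 0.4]
finger_gap: -0.0
gripper_force: 0.0
```

>>> step_arm:
  moves: [-2,0,0,0,0,0,0,-4,0,0,0,0,0,0,-6,0,0,0,0,0,0,-6,0,0,0,0,0,0]

```text
time: 29.78
position: [0.5808, -0.0051, 0.2678]
orientation: [-0.002, -0.062, 0.998, 0.001]
ft_force: [-7.6, -1.4, 4.4]
finger_gap: 0.0001
gripper_force: 3.3
```

>>> step_arm:
  moves: [-2,0,0,0,0,0,0,-3,0,0,0,0,0,0,-4,0,0,0,0,0,0,-4,0,0,0,0,0,0]

```text
time: 30.28
position: [0.581, -0.005, 0.2678]
orientation: [-0.006, -0.062, 0.998, 0.001]
ft_force: [-14.9, -2.3, 10.0]
finger_gap: 0.0001
gripper_force: 7.7
```

```bash
python3 - <<'E'
from h import *
s=st();g=np.array(s['position'])+rot(s).apply([0,0,.003]);e=np.array([np.cos(.1236),np.sin(.1236),0]);print((g-[.645,.0026,0])@e)
E
```

```text
t 30.275 grasp [ 0.581  -0.005   0.2648] z [-0.011  0.001 -1.   ] yaw 0.124 j [-0.08  0.31  1.46  0.    1.38 -1.78] F [-14.9  -2.3  10. ] gap 7.179617469045928e-05
-0.0644779426090601
```

The bar stops stiffly at 64.5 mm before the front face, against 64 mm predicted for a shut door. It is fully shut, so I back off.

>>> step_arm:
  moves: [15,0,0,0,0,0,0,40,0,0,0,0,0,0,50,0,-50,0,0,0,0,60,0,-110,0,0,0,0,60,0,-110,0,0,0,0,60,0,-110,0,0,0,0]

```text
time: 31.02
position: [0.5275, -0.012, 0.3779]
orientation: [0.001, -0.062, 0.998, 0.001]
ft_force: [0.6, 0.7, -0.6]
finger_gap: 0.0005
gripper_force: 0.0
```

```bash
python3 - <<'E'
from h import *
s=st()
for c in("scene","top"):
    robot.grab_frame(c);C=cam(c)
    for n in("bottle","bucket","slidebox"):
        o=robot.outline_of(n,c);print(c,n,o[0]['xy'] if o else None)
    print([(round(o['p'],2),o['xy']) for o in robot.pinpoint("rack",c)],proj(C,at(.06,.0935,0,0)))
    print(c,robot.pinpoint("door_handle",c)[:1],proj(C,handle([.645,.0026,.1236,0])))
robot.hand_in()
E
```

```text
t 31.025 grasp [ 0.5275 -0.012   0.3749] z [ 0.003  0.003 -1.   ] yaw 0.124 j [-0.1   0.17  1.39  0.    1.58 -1.8 ] F [ 0.6  0.7 -0.6] gap 0.0005157823708686212
scene bottle [285.0, 91.0]
scene bucket [134.6, 319.7]
scene slidebox [352.9, 120.4]
[(0.86, [183.2, 237.3]), (0.64, [267.2, 400.4])] [[323.36398181 246.65406155]]
scene [{'xy': [282.4, 208.5], 'p': 0.86}] [[282.56163957 208.32874835]]
top bottle [158.0, 259.8]
top bucket [419.1, 263.5]
top slidebox [157.1, 191.6]
[(0.9, [404.9, 143.7]), (0.9, [327.2, 276.5])] [[281.54381993 154.44271187]]
top [] [[284.69544658 180.28646363]]
the job is handed in; nothing more can be done
```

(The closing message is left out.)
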